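Zero the tally counter and count in a tray of muffins

TASK

A baking tray of goods is ready to be tallied. Turn the pointer knob of the bench tally counter back, anticlockwise, until it stands against its zero stop; then count in the chocolate muffins that stand on the tray by pressing the counter's plunger fully down once for each of them, letting it come right up every time. Leave the counter showing that number, and do not disturb the pastries.

Things in the scene. Friction and masses are not known exactly. Their poses are not given: they have to be found in the camera images.
- tally_counter: bench tally counter, cannot move: aluminium box 104 (x) x 158 (y) x 52 mm high, dark foot 110 x 164; origin at the centre of its underside. On top, 27 mm to +y, a white dial 93 mm across, its face at z = 54 mm; the plunger is 54 mm to -y. Eleven black marks, one each 0.5236 rad: the widest and longest, toward +x, is zero; clockwise from it (from above) come 1, 2 ... 10; 5 and 10 are longer
- dial_axis (a point): the point on the dial's face on the axis that the knob turns about; its axes are the counter's: x towards the zero mark, z up. With the plunger up the knob turns freely both ways, also by a push on the side of its arm
- reset_knob (a joint): black pointer knob on the dial, rad: 0 = at the zero mark, against the zero stop (steel pin 12 mm high on the arm's anticlockwise side, 36 mm from the axis); grows clockwise from above, 0.5236 a mark, up to 5.34. Hub 34 mm wide, 25 high; one arm to 42 mm from the axis, 11 mm wide, 3 to 23 mm above the face. Clicks at each mark (0.04 Nm to turn, 2 N at 30 mm), stays where left
- pointer (a point): point half-way up the pointer's arm, on its centre line, 30 mm from the axis (13 mm above the dial's face); its x axis points outward along the arm
- plunger (a joint): spring plunger, m: 0 = up, 0.016 = fully down. Each full press moves the pointer on by one mark, clockwise; a press under about 13 mm may leave it between marks. Takes 2 to 5 N when pressed slowly (up to 0.03 m/s), over 10 N when pressed fast, and springs right up when let go
- plunger_top (a point): centre of the top of the plunger's black mushroom cap, 36 mm across, 39 mm above the box's top when up; it goes down with the plunger
- tray: narrow aluminium baking tray that cannot move, 116 (x) x 310 (y) mm, rim 17 mm high, origin at the centre of its underside; three pastries stand on it in a row along y, 98 mm apart
- muffin_0_mid (a point): centre of a chocolate muffin (dark brown, round, dusted with sugar, in a paper case; 92 mm across, 97 mm high). Of the three such muffins two or all three stand on the tray; the other one, if any, on the bare worktop, more than 0.5 m away
- muffin_1_mid (a point): centre of a second such chocolate muffin
- muffin_2_mid (a point): centre of a third such chocolate muffin
- nut_cookie_0_mid (a point): centre of a light brown, ball-shaped nut cookie, 88 mm across, on the tray or on the worktop; not to be counted
- nut_cookie_1_mid (a point): centre of a second such nut cookie
Not all that is in view belongs to the job. What is shaped like the part that bears nut_cookie_0_mid but orange or pink is not meant.

How it is judged:
On the way, in this order (a step that is already met when the one before it is completed fails the run):
1. the pointer knob stands against its zero stop (within 0.06 rad), the plunger up (value of joint reset_knob below 0.06 rad and value of joint plunger below 0.002 m), for 0.2 s.
2. first press: the plunger is down (at least 13 mm) and the pointer is at the first mark (within 0.2 rad) (value of joint reset_knob between 0.3236 and 0.7236 rad and value of joint plunger above 0.013 m), for 0.02 s.
3. last press: the plunger is down (at least 13 mm) and the pointer is at the mark that equals the number of muffins on the tray (within 0.2 rad) (((value of joint reset_knob between 0.8472 and 1.2472 rad and horizontal distance between nut_cookie_0_mid and tray below 0.2 m and horizontal distance between nut_cookie_1_mid and tray above 0.2 m and value of joint plunger above 0.013 m) or (value of joint reset_knob between 0.8472 and 1.2472 rad and horizontal distance between nut_cookie_0_mid and tray above 0.2 m and horizontal distance between nut_cookie_1_mid and tray below 0.2 m and value of joint plunger above 0.013 m) or (value of joint reset_knob between 1.3708 and 1.7708 rad and horizontal distance between each of nut_cookie_0_mid, nut_cookie_1_mid and tray above 0.2 m and value of joint plunger above 0.013 m))), for 0.02 s.
At the end, for the whole second after the job is handed in: the pointer rests at the mark that equals the number of chocolate muffins on the tray, 2 or 3 (within 0.12 rad), the plunger is up (within 2 mm), and all five pastries stand where they stood (within 20 mm) (((value of joint reset_knob between 0.9272 and 1.1672 rad and horizontal distance between nut_cookie_0_mid and tray below 0.2 m and horizontal distance between nut_cookie_1_mid and tray above 0.2 m and value of joint plunger below 0.002 m and velocity of joint reset_knob below 0.1 rad/s and distance of each of muffin_0_mid, muffin_1_mid, muffin_2_mid, nut_cookie_0_mid, nut_cookie_1_mid from where it was at the start of the episode below 0.02 m) or (value of joint reset_knob between 0.9272 and 1.1672 rad and horizontal distance between nut_cookie_0_mid and tray above 0.2 m and horizontal distance between nut_cookie_1_mid and tray below 0.2 m and value of joint plunger below 0.002 m and velocity of joint reset_knob below 0.1 rad/s and distance of each of muffin_0_mid, muffin_1_mid, muffin_2_mid, nut_cookie_0_mid, nut_cookie_1_mid from where it was at the start of the episode below 0.02 m) or (value of joint reset_knob between 1.4508 and 1.6908 rad and horizontal distance between each of nut_cookie_0_mid, nut_cookie_1_mid and tray above 0.2 m and value of joint plunger below 0.002 m and velocity of joint reset_knob below 0.1 rad/s and distance of each of muffin_0_mid, muffin_1_mid, muffin_2_mid, nut_cookie_0_mid, nut_cookie_1_mid from where it was at the start of the episode below 0.02 m))); the robot touches nothing.
It fails at once if a pastry is pushed away (more than 20 mm) or over (distance of any of muffin_0_mid, muffin_1_mid, muffin_2_mid, nut_cookie_0_mid, nut_cookie_1_mid from where it was at the start of the episode above 0.02 m).
It also fails if it takes over 51 s, if anything falls off the work surface, if the arm or the gripper's body presses on something with over 40 N, if the wrist force passes 120 N, or if a joint passes its speed limit or range.

ROBOT

A 7-joint arm with a two-finger parallel gripper is mounted at the origin on a cart in front of the work surface, level with it; the furniture and walls round the work are solid. World frame = base frame: x ahead of the robot, y to its left, z up, the work surface at z = 0. Lengths are in m, angles in rad, forces in N, time in s.
With the tool pointing down it reaches from about 0.425 to 0.95 m from the base axis. Payload 16.7 kg.
Tool frame: the origin (TCP) lies between the finger pads; the fingertips stand 11 mm ahead of it and the grasp point (between the pads) lies 8 mm behind it (env.finger_overhang is the distance from the TCP to the fingertips, in m); z points along the fingers, y is the line along which they close (so a half turn about z gives the same grasp; the last joint's range is limited). The gripper opens to 94 mm and grips with 3 to 60 N. Pads are 16 mm wide; open, the fingers measure 119 mm over their backs; the gripper's body (75 mm by 177 mm) begins 78 mm behind the grasp point.
Start: joints at [1.097, 0.426, 0.074, 1.606, -0.034, 1.111, -0.067], TCP at [0.215, -0.64, 0.216] pointing down, gripper open.
Joint ranges: [-2.85, 2.85], [-0.5, 2.14], [-1.23, 1.37], [0.21, 2.46], [-1.02, 4.16], [0.16, 2.05], [-2.73, 2.73]. Speed limits (rad/s): [1.89, 1.89, 2.39, 2.39, 3.01, 3.01, 3.01].

INTERFACE

Orientations are given as a rotation vector (axis times angle).
In Python, from rig import env, eyes gives the robot as it stands.
- The arm moves only by the tool arm_command, never from a script. Its argument "commands" is one flat list of numbers, 7 for each row, row after row: the shift along the world's x, y, z in m, then the turn, a rotation vector about the world's x, y, z in rad, then the closure, from 0 (fully open) to 1 (shut). In form: [x, y, z, rx, ry, rz, gripper, x, y, z, rx, ry, rz, gripper, ...]. A call has 1 to 12 rows; each row shifts and turns the commanded pose from where the row before left it; what a row does not reach is not made up. A row lasts 1/8 s, in which the tool goes at most 62.5 mm and 10.7 degrees, less where a joint would pass 70% of its speed; a pose out of reach is approached as far as the arm can. A call with a gripper value outside its range is refused whole. The fingers move at their own pace and stop on an object; "force" is the grip in N (left out, the last holds). Time passes only in rows, so rows that do not move let the fingers close. It gives the time, the measured TCP pose, the force, the opening and the grip force at its end, in the units of the state.
- env.get_state(): the state, without advancing time (a new reading comes with each control period).
- eyes.grab_frame(name): name is "scene" or "top" or "wrist"; returns a dict with "frame" (400x640x3 uint8, red, green, blue), "fx", "fy", "cx", "cy" (pixels), "k1" (the pictures are not rectified: a ray, as slopes to the right and down, at radius r is drawn at 1 + k1 r^2 times it, then the intrinsics apply), "R" (3x3) and "t" (3): a world point X has camera coordinates R X + t. Camera axes: x right, y down, z forward; pixel columns grow to the right and rows downward; lengths in m; the calibration is good to about 2 mm. A picture is of the moment at which its call begins. There is no depth.
- env.close_job(): hands the job in; it is judged then, once.
The state is a dict: "time_s": time; "q": joint angles; "qvel": joint speeds; "joint_efforts": joint torques, N m; "tcp_pos": TCP position; "tool_rot": TCP orientation; "ft_force": force on the tool from outside, world axes, zero at the start; "torque": the same for the moment, N m; "opening": finger opening in m; "gripper_force": force on a finger pad.
Only numpy, scipy, OpenCV 4.12 (cv2) and the standard library are available. Lean on these libraries where they do the work, as an engineer would, in place of code of your own. Each camera call takes 0.05 s, during which the arm holds its last target. There are 200 camera calls.

## Working session

There is one attempt and no reset: what is moved stays moved. The work goes in short steps, Python scripts to look and compute and a tool call to move; the robot and the scene stay as the last step left them, time stands still between calls to the robot, and variables do not carry over. Pictures are saved under pics/ and viewed, at most 10 in all, crops included, and the job is handed in when it is done.

Besides the shell and the picture viewer there is one more tool, called after ">>>" as name(argument=value, ...) on one line, values as JSON. arm_command: Moves the arm, as the interface text tells. Its arguments: {"type":"object","properties":{"commands":{"type":"array"},"force":{"type":"number"}},"required":["commands"]}

```bash
mkdir -p pics; cat > h.py <<'E'
import numpy as np, cv2
from rig import env, eyes
def grab(n,f=None):
    d=eyes.grab_frame(n); d={k:(np.array(v) if k in("R","t","frame") else v) for k,v in d.items()}
    if f: cv2.imwrite(f"pics/{f}.png",d["frame"][:,:,::-1])
    return d
def proj(d,X):
    c=np.atleast_2d(X)@d["R"].T+d["t"]; s=c[:,:2]/c[:,2:]; s=s*(1+d["k1"]*(s**2).sum(1,keepdims=True))
    return s*[d["fx"],d["fy"]]+[d["cx"],d["cy"]]
def onz(d,p,z):
    p=(np.array(p,float)-[d["cx"],d["cy"]])/[d["fx"],d["fy"]]; s=p.copy()
    for _ in range(20): s=p/(1+d["k1"]*(s**2).sum())
    r=d["R"].T@np.append(s,1); o=-d["R"].T@d["t"]
    return o+r*(z-o[2])/r[2]
E
python3 - <<'E'
from h import *
import pickle
a=grab("scene","s0");b=grab("top","t0");pickle.dump((a,b),open("c.pkl","wb"))
for d in(a,b): print(-d["R"].T@d["t"],d["fx"],d["k1"])
s=env.get_state();print(s["time_s"],s["tcp_pos"],s["tool_rot"])
E
```

```text
[1.5181073  1.07950072 1.64089456] 518.5684888491576 -0.09461257212135188
[ 0.21431101 -0.11387097  1.61843654] 457.40805480525586 -0.09856119128559652
0.1 [ 0.2152656  -0.63935806  0.21583958] [-3.09913500e+00 -5.07797068e-01  4.35344856e-04]
```

View pics/s0.png

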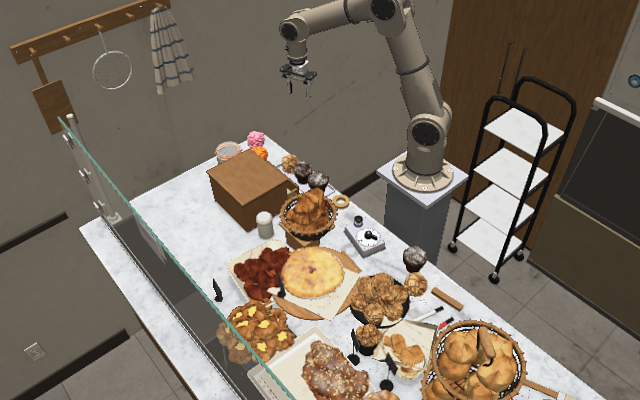

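View pics/t0.png

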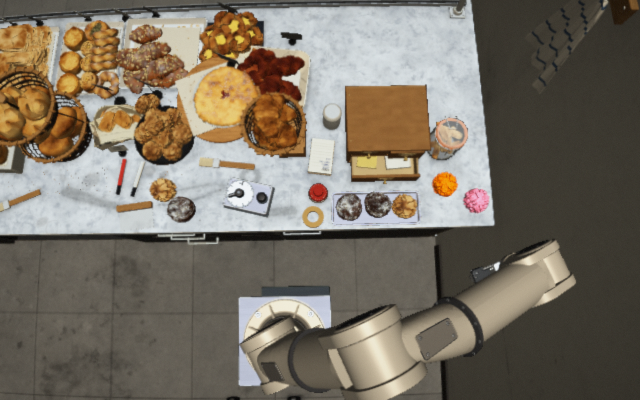

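Scene and top pictures: the counter is at top pixel (248,197), with its dial at (240,193) and plunger at (263,197). The tray is at (376,207).

Candidates (top pixels):
- **On the tray:** dark muffins at (348,206) and (377,204), and a nut cookie at (404,205).
- **Off the tray:** a muffin at (181,209) and a nut cookie at (163,189).
- **Decoys:** orange (445,183), pink (476,201) and red (318,192).

I'll check this in one close crop.

```bash
python3 - <<'E'
from h import *
import pickle
a,b=pickle.load(open("c.pkl","rb"))
t=cv2.resize(b["frame"][172:226,210:430],None,fx=3.6,fy=3.6,interpolation=cv2.INTER_CUBIC)
u=cv2.resize(b["frame"][172:222,218:280],None,fx=6.4,fy=6.4,interpolation=cv2.INTER_CUBIC)
s=cv2.resize(a["frame"][210:260,338:392],None,fx=7.2,fy=7.2,interpolation=cv2.INTER_CUBIC)
im=np.zeros((600,800,3),np.uint8); im[:t.shape[0],:t.shape[1]]=t; im[200:200+u.shape[0],:u.shape[1]]=u; im[200:200+s.shape[0],405:405+s.shape[1]]=s
cv2.imwrite("pics/c0.png",im[:,:,::-1]); print(t.shape,u.shape,s.shape)
E
```

```text
(194, 792, 3) (320, 397, 3) (360, 389, 3)
```

View pics/c0.png

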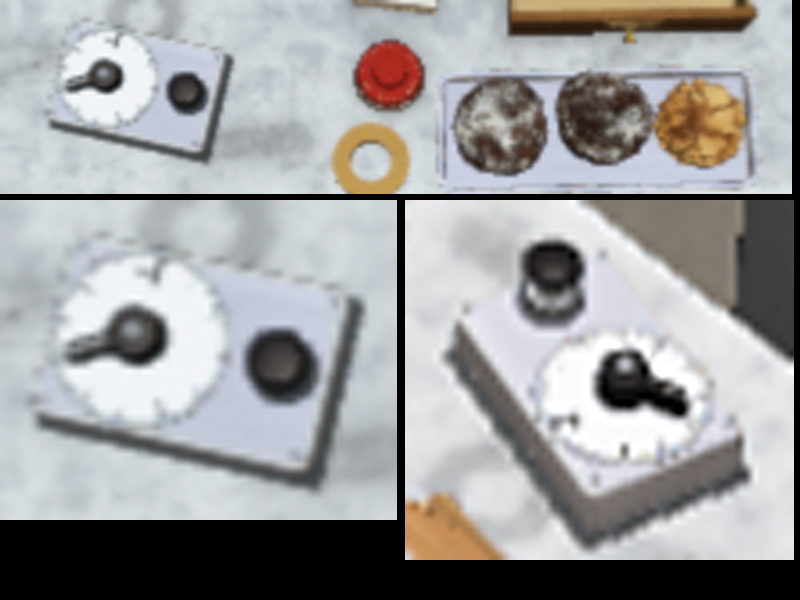

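The crop confirms two muffins and one nut cookie on the tray, so the count is 2. The zero mark points up-right in the top view and the pointer stands at about mark 8. Next I fit the counter's pose.

```bash
python3 - <<'E'
from h import *
import pickle
from scipy.optimize import least_squares
a,b=pickle.load(open("c.pkl","rb"))
L=np.array([[52,79,52],[52,-79,52],[-52,-79,52],[-52,79,52],[0,-54,91],[0,27,54],[0,27,79]])/1e3
T=np.array([[95,237],[350,290],[313,470],[38,412],[281,362],[140,338],[136,331]])
T=(T-[0,200]+.5)/6.4-.5+[218,172]
LS=np.array([[52,-79,52],[52,79,52],[-52,79,52],[0,-54,91],[0,27,54]])/1e3
S=(np.array([[460,330],[590,497],[742,437],[553,263],[625,397]])-[405,200]+.5)/7.2-.5+[338,210]
def W(p,L): c,s=np.cos(p[2]),np.sin(p[2]); return L@np.array([[c,-s,0],[s,c,0],[0,0,1]]).T+[p[0],p[1],0]
f=lambda p:np.r_[(proj(b,W(p,L))-T).ravel(),(proj(a,W(p,LS))-S).ravel()]
r=least_squares(f,[.5,.1,-.2],loss="soft_l1");p=r.x
print(p,f(p).reshape(-1,2).round(1).tolist())
print("dial",W(p,np.array([[0,.027,.054]])),"pl",W(p,np.array([[0,-.054,.091]])))
tip=onz(b,(np.array([72,154])+.5)/6.4-.5+[218,172],.067);ax=W(p,np.array([[0,.027,.054]]))[0]
print("joint",(p[2]-np.arctan2(*(tip-ax)[[1,0]]))%(2*np.pi))
for n,q in dict(m1=(181,209),tray=(376,207),bask=(275,150),m348=(348,206),bag=(163,189)).items(): print(n,onz(b,q,.06).round(3))
E
```

```text
[ 0.49831828  0.12180237 -0.23923272] [[-2.9, -1.7], [0.8, -0.5], [-0.4, 0.2], [-1.4, -0.5], [-0.2, -0.8], [0.6, -0.2], [0.0, -0.4], [-0.8, -4.1], [0.5, -1.1], [1.8, -2.2], [0.5, -1.7], [0.3, -1.0]]
dial [[0.50471612 0.14803342 0.054     ]] pl [[0.48552258 0.06934029 0.091     ]]
joint 4.180171127441979
m1 [0.451 0.353 0.06 ]
tray [ 0.444 -0.323  0.06 ]
bask [0.655 0.025 0.06 ]
m348 [ 0.45  -0.226  0.06 ]
bag [0.524 0.42  0.06 ]
```

>>> arm_command(commands=[0.04,0.03,0.01,0,0,-0.05,1,0.04,0.03,0.01,0,0,-0.05,1,0.04,0.03,0.01,0,0,-0.05,1,0.04,0.04,0.01,0,0,-0.05,1,0.04,0.04,0.01,0,0,-0.05,1,0.02,0.05,0,0,0,-0.05,1,0.01,0.05,0,0,0,-0.05,1,0,0.05,0,0,0,-0.05,1,0,0.05,0,0,0,-0.05,1,0,0.05,0,0,0,-0.05,1,0,0.05,0,0,0,-0.05,1,0,0.05,0,0,0,0,1], force=20)

```text
time_s: 1.6
tcp_pos: [0.445, -0.1181, 0.2664]
tool_rot: [3.121, -0.354, 0.0]
ft_force: [0.5, 0.6, 0.8]
opening: 0.0002
gripper_force: 0.0
```

>>> arm_command(commands=[0.01,0.05,0,0,0,0,1,0.01,0.05,0,0,0,0,1,0.01,0.05,0,0,0,0,1,0.01,0.05,0,0,0,0,1,0.01,0.05,0,0,0,0,1,0.02,0.04,-0.01,0,0,0,1,0.01,0.01,-0.01,0,0,0,1,0,0,0,0,0,0,1])

```text
time_s: 2.6
tcp_pos: [0.5251, 0.1801, 0.2452]
tool_rot: [3.121, -0.352, -0.003]
ft_force: [0.1, 0.1, -0.3]
opening: 0.0003
gripper_force: 0.0
```

```bash
python3 - <<'E'
from h import *
d=grab("wrist","w0");print(-d["R"].T@d["t"],d["fx"],d["R"])
import pickle;pickle.dump(d,open("w.pkl","wb"))
print(proj(d,[[.505,.148,.079],[.4855,.0693,.091]]),env.get_state()["tcp_pos"])
E
```

```text
[0.60557219 0.16225416 0.41461696] 333.5920632679054 [[-2.22306625e-01 -9.74976799e-01  7.92063951e-05]
 [-9.35420332e-01  2.13310172e-01  2.81935405e-01]
 [-2.74897374e-01  6.26020172e-02 -9.59433385e-01]]
[[354.204038   196.73196392]
 [434.75413827 201.38811116]] [0.52503348 0.1793815  0.24581911]
```

View pics/w0.png

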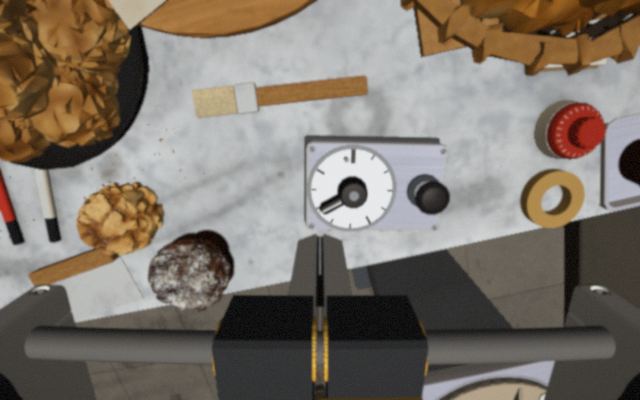

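```bash
python3 - <<'E'
from h import *
import pickle
d=pickle.load(open("w.pkl","rb"))
f=d["frame"]
g=cv2.cvtColor(f,cv2.COLOR_RGB2GRAY)
m=((g>215)*255).astype(np.uint8); m[:140]=0;m[235:]=0;m[:,:304]=0;m[:,402:]=0
c=max(cv2.findContours(m,cv2.RETR_EXTERNAL,cv2.CHAIN_APPROX_NONE)[0],key=cv2.contourArea)
e=cv2.fitEllipse(cv2.convexHull(c));print("dial",e,onz(d,e[0],.054))
k=((g<70)*255).astype(np.uint8); k[:170]=0;k[220:]=0;k[:,:405]=0;k[:,455:]=0
n,_,st,ce=cv2.connectedComponentsWithStats(k);print(st[1:],ce[1:])
for q in((434,193),(433,195)):print(onz(d,q,.091))
print("hub",onz(d,(354,192),.079),"tip",onz(d,(323,209),.067))
cr=cv2.resize(f[130:240,295:455],None,fx=5,fy=5,interpolation=cv2.INTER_CUBIC);cv2.imwrite("pics/w0c.png",cr[:,:,::-1])
E
```

```text
dial ((351.25262451171875, 188.07508850097656), (76.99319458007812, 80.29328918457031), 69.38335418701172) [0.50808877 0.14820486 0.054     ]
[[408 176  41  38 945]
 [409 194   1   2   2]] [[429.78624339 195.62751323]
 [409.         194.5       ]]
[0.4944886  0.06892768 0.091     ]
[0.49262579 0.07019522 0.091     ]
hub [0.51007463 0.14721413 0.079     ] tip [0.49530394 0.18351651 0.067     ]
```

View pics/w0c.png

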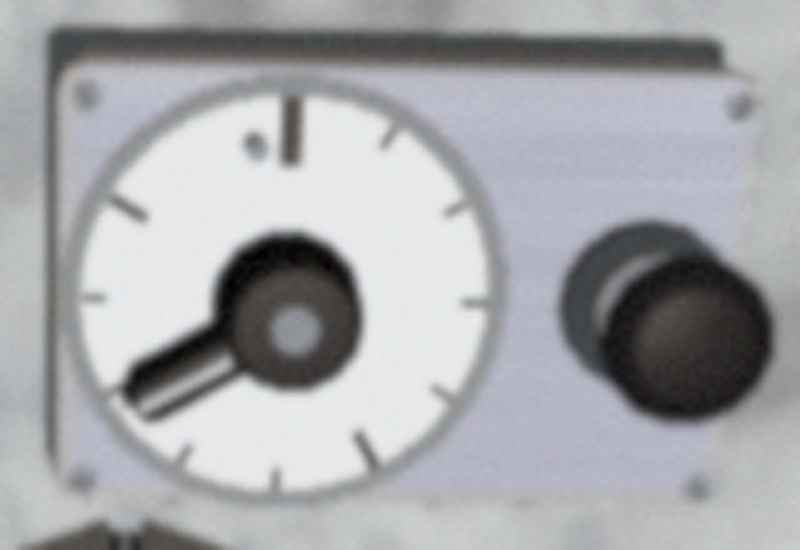

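The wrist view puts the dial centre at (0.507, 0.148) and the plunger at (0.488–0.490, 0.070). The pointer is at mark 8 and the stop pin is just left of the zero mark. I'll lower the closed fingers on the pointer's clockwise side.

>>> arm_command(commands=[0,0,-0.05,0,0,0,1,0,0,-0.05,0,0,0,1,0,0,-0.04,0,0,0,1,0,0,-0.02,0,0,0,1,0,0,-0.01,0,0,0,1,0,0,0,0,0,0,1])

```text
time_s: 3.4
tcp_pos: [0.5255, 0.1796, 0.0768]
tool_rot: [3.121, -0.354, 0.0]
ft_force: [-0.9, 0.5, 0.8]
opening: 0.0004
gripper_force: 0.0
```

>>> arm_command(commands=[-0.006,0.002,0,0,0,0,1,-0.006,0.002,0,0,0,0,1,-0.006,0,0,0,0,0,1,-0.006,0,0,0,0,0,1,-0.006,-0.002,0,0,0,0,1,-0.006,-0.002,0,0,0,0,1,-0.005,-0.004,0,0,0,0,1,-0.005,-0.004,0,0,0,0,1,-0.003,-0.0055,0,0,0,0,1,-0.003,-0.0055,0,0,0,0,1,0,0,0,0,0,0,1])

```text
time_s: 4.78
tcp_pos: [0.4732, 0.1606, 0.0764]
tool_rot: [3.121, -0.354, -0.0]
ft_force: [-0.4, 0.1, -0.4]
opening: 0.0004
gripper_force: 0.0
```

>>> arm_command(commands=[-0.001,-0.006,0,0,0,0,1,-0.001,-0.006,0,0,0,0,1,0.001,-0.006,0,0,0,0,1,0.001,-0.006,0,0,0,0,1,0.003,-0.0055,0,0,0,0,1,0.003,-0.0055,0,0,0,0,1,0.005,-0.004,0,0,0,0,1,0.005,-0.004,0,0,0,0,1,0.006,-0.002,0,0,0,0,1,0.006,-0.002,0,0,0,0,1,0,0,0,0,0,0,1])

```text
time_s: 6.15
tcp_pos: [0.5019, 0.1143, 0.0764]
tool_rot: [-3.121, 0.354, -0.0]
ft_force: [-0.5, -0.0, 0.3]
opening: 0.0007
gripper_force: 0.0
```

```bash
python3 - <<'E'
from h import *
d=grab("wrist");print(env.get_state()["tcp_pos"])
p=proj(d,[[.507,.148,.06]])[0].astype(int);print(p)
x,y=max(p[0]-80,0),max(p[1]-60,0)
w=cv2.resize(d["frame"][y:y+120,x:x+160],None,fx=4,fy=4,interpolation=cv2.INTER_CUBIC)
cv2.imwrite("pics/w1.png",w[:,:,::-1])
E
```

```text
[0.50157185 0.11436902 0.07642348]
[264 248]
```

View pics/w1.png

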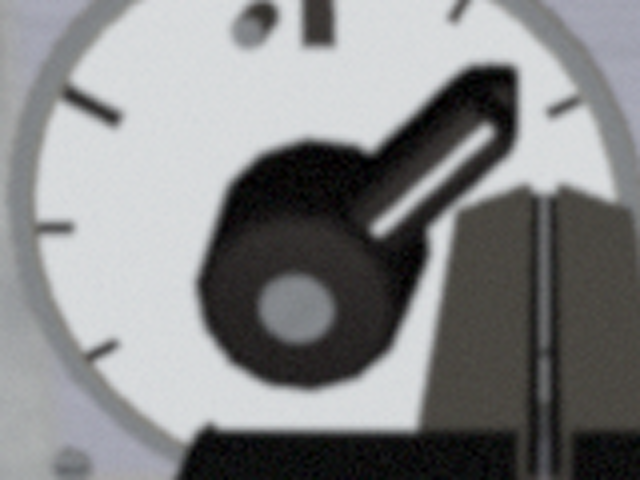

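The pointer is following the fingers and now stands at about 0.8 rad. I'll push on toward the stop.

>>> arm_command(commands=[0.006,0,0,0,0,0,1,0.006,0,0,0,0,0,1,0.006,0.002,0,0,0,0,1,0.006,0.002,0,0,0,0,1,0.005,0.001,0,0,0,0,1,0.002,0.001,0,0,0,0,1,0,0,0,0,0,0,1])

```text
time_s: 7.08
tcp_pos: [0.5324, 0.1204, 0.0764]
tool_rot: [-3.122, 0.353, 0.0]
ft_force: [-0.2, -0.7, -0.4]
opening: 0.0006
gripper_force: 0.0
```

>>> arm_command(commands=[0.0003,0.001,0,0,0,0,1,0.0003,0.001,0,0,0,0,1,0,0,0,0,0,0,1])

```text
time_s: 7.45
tcp_pos: [0.5329, 0.1224, 0.0765]
tool_rot: [-3.122, 0.353, -0.0]
ft_force: [-0.3, 0.5, 0.5]
opening: 0.0002
gripper_force: 0.0
```

>>> arm_command(commands=[0.0003,0.001,0,0,0,0,1,0,0,0,0,0,0,1])

```text
time_s: 7.7
tcp_pos: [0.5332, 0.1231, 0.0764]
tool_rot: [3.121, -0.353, -0.0]
ft_force: [-0.6, -1.1, 0.4]
opening: 0.0006
gripper_force: 0.6
```

>>> arm_command(commands=[0.0003,0.001,0,0,0,0,1,0,0,0,0,0,0,1])

```text
time_s: 7.95
tcp_pos: [0.5333, 0.1234, 0.0764]
tool_rot: [3.12, -0.354, -0.001]
ft_force: [-1.7, -6.4, 3.5]
opening: 0.0003
gripper_force: 3.0
```

>>> arm_command(commands=[0.0003,0.001,0,0,0,0,1,0,0,0,0,0,0,1])

```text
time_s: 8.2
tcp_pos: [0.5334, 0.1236, 0.0763]
tool_rot: [3.119, -0.355, -0.002]
ft_force: [-3.1, -10.3, 6.1]
opening: 0.0002
gripper_force: 5.1
```

>>> arm_command(commands=[0.0003,0.001,0,0,0,0,1,0,0,0,0,0,0,1])

```text
time_s: 8.45
tcp_pos: [0.5334, 0.1237, 0.0762]
tool_rot: [3.118, -0.355, -0.003]
ft_force: [-5.3, -14.6, 8.1]
opening: 0.0005
gripper_force: 7.2
```

Contact with the stop is firm at about 15 N. I'll back off, rise, move over the plunger and check the knob.

>>> arm_command(commands=[-0.001,-0.004,0,0,0,0,1,-0.001,-0.004,0,0,0,0,1,0,0,0.03,0,0,0,1,0,0,0.034,0,0,0,1,-0.014,-0.016,0,0,0,0,1,-0.014,-0.016,0,0,0,0,1,-0.015,-0.017,0,0,0,0,1,0,0,0,0,0,0,1])

```text
time_s: 9.45
tcp_pos: [0.4876, 0.0672, 0.1399]
tool_rot: [3.12, -0.356, -0.002]
ft_force: [0.2, 0.2, 0.2]
opening: 0.0001
gripper_force: 0.0
```

```bash
python3 - <<'E'
from h import *
d=grab("wrist","w2");s=env.get_state();print(s["tcp_pos"],s["ft_force"])
print(proj(d,[[.507,.148,.079],[.489,.070,.091],s["tcp_pos"]]))
E
```

```text
[0.48843374 0.06821324 0.14021357] [0.3061184  1.33324788 0.96428752]
[[207.29670647 218.45307519]
 [315.8763321  224.29539506]
 [318.32139063 255.501032  ]]
```

View pics/w2.png

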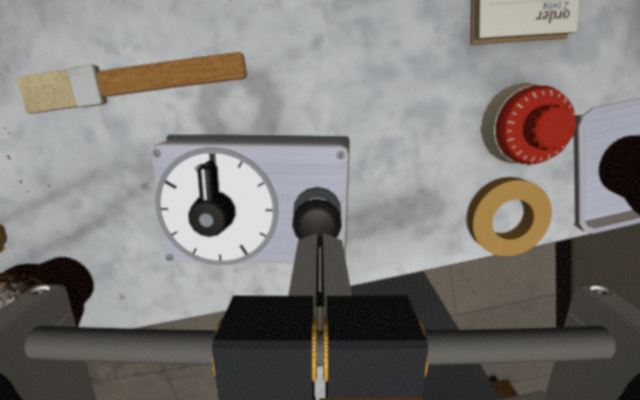

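The pointer lies on the zero mark at (208,165). The cap is centred near (317,215), slightly +x of the fingertips, so I shift a little and make the first press.

>>> arm_command(commands=[0.003,0.001,-0.03,0,0,0,1,0,0,-0.006,0,0,0,1,0,0,-0.003,0,0,0,1,0,0,-0.003,0,0,0,1,0,0,-0.003,0,0,0,1,0,0,-0.003,0,0,0,1,0,0,-0.003,0,0,0,1,0,0,-0.003,0,0,0,1,0,0,0,0,0,0,1])

```text
time_s: 10.62
tcp_pos: [0.4924, 0.0705, 0.0864]
tool_rot: [-3.121, 0.353, -0.0]
ft_force: [-0.6, 1.5, 4.0]
opening: 0.0003
gripper_force: 1.9
```

>>> arm_command(commands=[0,0,-0.0015,0,0,0,1,0,0,0,0,0,0,1])

```text
time_s: 10.88
tcp_pos: [0.4925, 0.0705, 0.0855]
tool_rot: [-3.122, 0.353, -0.001]
ft_force: [-3.6, 0.3, 14.9]
opening: 0.0005
gripper_force: 7.4
```

At the bottom stop. Now I release fully and check.

>>> arm_command(commands=[0,0,0.0035,0,0,0,1,0,0,0.004,0,0,0,1,0,0,0.004,0,0,0,1,0,0,0.004,0,0,0,1,0,0,0.004,0,0,0,1,0,0,0.02,0,0,0,1,0,0,0.016,0,0,0,1,0,0,0,0,0,0,1])

```text
time_s: 11.88
tcp_pos: [0.4928, 0.0703, 0.1415]
tool_rot: [-3.121, 0.353, -0.003]
ft_force: [0.0, 0.2, 0.4]
opening: 0.0008
gripper_force: 0.0
```

```bash
python3 - <<'E'
from h import *
d=grab("wrist");s=env.get_state();print(s["tcp_pos"],s["ft_force"])
cv2.imwrite("pics/w3.png",cv2.resize(d["frame"][130:280,140:360],None,fx=3,fy=3)[:,:,::-1])
E
```

```text
[0.49237892 0.07019074 0.14071366] [-0.48898221 -0.24321623  0.46483583]
```

View pics/w3.png

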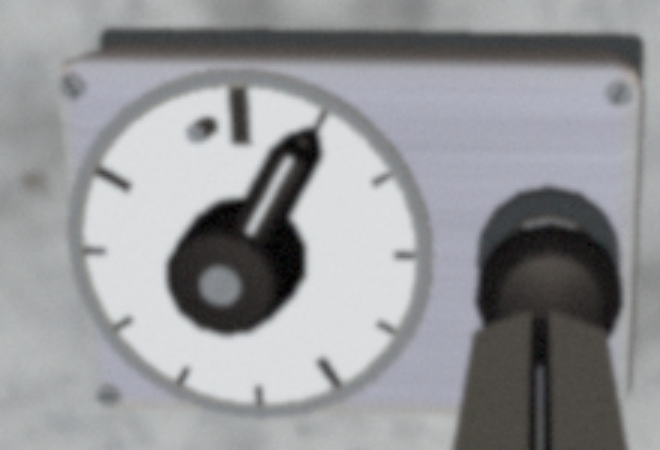

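The pointer is exactly at mark 1, tip at crop (318,130), and the plunger is up. Now the second and last press.

>>> arm_command(commands=[0,0,-0.03,0,0,0,1,0,0,-0.006,0,0,0,1,0,0,-0.003,0,0,0,1,0,0,-0.003,0,0,0,1,0,0,-0.003,0,0,0,1,0,0,-0.003,0,0,0,1,0,0,-0.003,0,0,0,1,0,0,-0.003,0,0,0,1,0,0,-0.001,0,0,0,1,0,0,0,0,0,0,1])

```text
time_s: 13.18
tcp_pos: [0.4924, 0.0704, 0.0857]
tool_rot: [-3.122, 0.353, -0.001]
ft_force: [-2.7, -0.3, 9.0]
opening: 0.0004
gripper_force: 4.4
```

>>> arm_command(commands=[0,0,0.003,0,0,0,1,0,0,0.004,0,0,0,1,0,0,0.004,0,0,0,1,0,0,0.004,0,0,0,1,0,0,0.004,0,0,0,1,0,0,0.02,0,0,0,1,0,0,0.03,0,0,0,1,0,0,0,0,0,0,1,0,0,0,0,0,0,1])

```text
time_s: 14.3
tcp_pos: [0.4919, 0.0701, 0.1541]
tool_rot: [3.121, -0.353, -0.0]
ft_force: [1.0, -0.1, -0.5]
opening: 0.0004
gripper_force: 0.0
```

```bash
python3 - <<'E'
from h import *
d=grab("wrist");s=env.get_state();print(s["tcp_pos"],s["ft_force"])
cv2.imwrite("pics/w4.png",cv2.resize(d["frame"][110:280,140:360],None,fx=3,fy=3)[:,:,::-1])
E
```

```text
[0.49172883 0.07011784 0.15383164] [-0.52820288  0.97435274 -0.16259539]
```

View pics/w4.png

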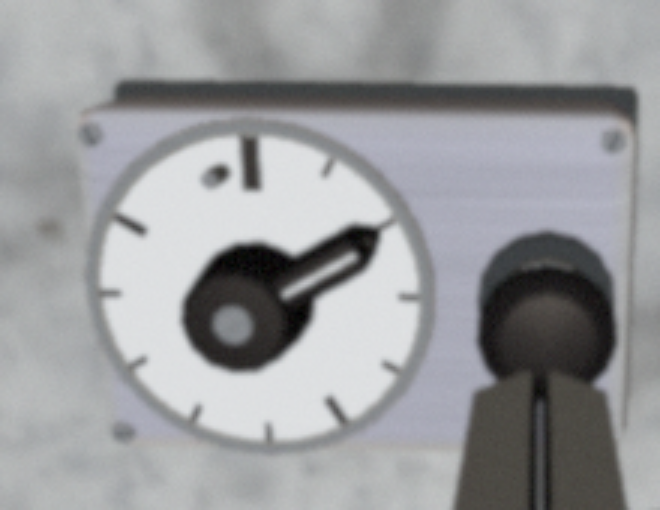

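The pointer is at mark 2, tip at crop (378,232), the plunger is up and the fingers are clear. I'm handing in.

```bash
python3 -c "
from rig import env
print(env.close_job())"
```

```text
the job is handed in; nothing more can be done
None
```

I turned the knob back to its zero stop and pressed the plunger twice, once for each muffin on the tray; the counter reads 2 and the job is handed in (no verdict was returned).

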